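# Rake loose doorknob spindles into a row against a sprung rail

## Robot

A 6-joint arm with a two-finger parallel gripper is mounted at the origin on the work surface. World frame = base frame: x ahead of the robot, y to its left, z up, the work surface at z = 0. Lengths are in m, angles in degrees, forces in N, time in s.
With the tool pointing down it reaches from about 0.35 to 0.85 m from the base axis. Payload 8.1 kg.
Tool frame: the origin (TCP) lies midway between the tips of the shut fingers; the grasp point (between the pads) lies 19 mm behind it; z points along the fingers, y is the line along which they close (so a half turn about z gives the same grasp; the last joint's range is limited). The gripper opens to 85 mm and grips with 20 to 120 N. Pads are 22 mm wide; open, the fingers measure 114 mm over their backs; the gripper's body (76 mm by 85 mm) begins 54 mm behind the grasp point. The pads swing forward as they close: fully open they stand 13 mm farther back than shut.
Start: joints at [-72.33, 7.471, 85.268, -0, 87.261, -4.893], TCP at [0.23, -0.554, 0.231] pointing down, gripper open.
Joint ranges: [-169.43, 169.43], [-51.17, 129.36], [1.28, 143.12], [-76.62, 256.62], [0, 156.53], [-152.29, 152.29]. Speed limits (degrees/s): [136.94, 136.94, 159.86, 180, 180, 180].

## Interface

Orientations are given as [roll, pitch, yaw] about the fixed x, y, z axes, in that order (R = Rz(yaw) Ry(pitch) Rx(roll)).
In Python, from bench import sense, read_camera, hand_in gives the robot as it stands.
- The arm moves only by the tool step_arm, never from a script. Its argument "deltas" is a list of rows, each an object with "gripper": the closure, from -1 (fully open) to 1 (shut); "translation": the shift along the tool's x, y, z in cm, a list of three; "twist": the turn, a rotation vector about the tool's x, y, z in rad, a list of three. A call has 1 to 10 rows; each row is the pose to reach, as a shift and turn from the pose commanded when the call began, along the tool's axes at that moment; what a row does not reach only later rows make up. A row lasts 1/10 s, in which the tool goes at most 50 mm and 8.59 degrees, less where a joint would pass 70% of its speed; a pose out of reach is approached as far as the arm can. A call with a gripper value outside its range is refused whole. The fingers move at their own pace and stop on an object; "force" is the grip in N (left out, the last holds). Time passes only in rows, so rows that repeat a pose let the fingers close. It gives the time, the measured TCP pose, the force, the opening and the grip force at its end, in the units of the state.
- sense(): the state, without advancing time (a new reading comes with each control period).
- read_camera(name): name is "side" or "top" or "wrist"; returns a dict with "frame" (420x560x3 uint8, red, green, blue), "range_z" (420x560 float32, m along the optical axis (not along the pixel's ray), 0 where there is no reading), "mtx" (3x3 intrinsics, pixels), "camera_from_world" (4x4, takes a point from world to camera coordinates); the wrist camera has in their place "tool_from_camera" (4x4, takes a point from camera to tool coordinates, whose origin is the TCP and whose axes are the flange's). Camera axes: x right, y down, z forward; pixel columns grow to the right and rows downward; lengths in m; the calibration is good to about 2 mm. A picture is of the moment at which its call begins: read the wrist's pose just before it.
- hand_in(): hands the job in; it is judged then, once.
The state is a dict: "clock": time; "joints": joint angles; "joint_vel": joint speeds; "joint_torque": joint torques, N m; "ee_pos": TCP position; "eef_rot": TCP orientation; "ft_force": force on the tool from outside, world axes, zero at the start; "moment": the same for the moment, N m; "grip_width": opening from 0.0 (shut) to 1.0 (fully open); "grip_force": force on a finger pad.
Only numpy, scipy, OpenCV 4.12 (cv2) and the standard library are available. Lean on these libraries where they do the work, as an engineer would, in place of code of your own. Each camera call takes 0.05 s, during which the arm holds its last target. There are 200 camera calls.

## Task

Pick up the small orange-handled rake, use its teeth to comb the four loose steel spindles in the tray together against the blue sprung rail, and press until the rail just gives, gently and without driving it home or bearing hard on the tray, so that they lie flat, side by side and parallel to the rail. Then stand the rake upright where you took it from; touch the spindles only with the rake and leave the other things where they are.

Things in the scene. Friction and masses are not known exactly. Their poses are not given: they have to be found in the camera images.
- tray: Fixed plywood tray, 280 mm (its x) by 170 mm (its y), dark rim 16 mm high, 5 mm thick; origin at the centre of its underside, on the stool top. Flat bed 6 mm above the origin. A blue sprung rail lies across its -x end, parallel to y: rake in the -x direction. The spindles start between x = -58 and 97 mm, about parallel to y (up to 20 degrees askew).
- rail_zone (a point): Fixed mark on the tray (x -80, z +15 mm): middle of where the rail's spindle-side face may rest. The true face rests up to 15 mm nearer or farther along x, set anew each time, not measured: find it by feel. Rail 150 x 8 x 14 mm. It gives to -x from 2 N, 2.5 N more per mm, is home after 8 mm (too far); let go, it pushes the row back. About 5 to 8 N on it is right.
- rake_in (a point): Fixed mark on the bed behind the spindles (tray x +115, z +6 mm), always free: room to set down the rake's teeth, its x along the tray's x. The rim's inner face is 20 mm farther along x; side rims' inner faces at tray y = +-80 mm.
- rake: Hand rake standing on its teeth on the stool, 160 g, symmetric. Origin at the centre of its foot, z up. Head 100 (y) x 24 (x) mm, 16 to 28 mm up; two rows of eight teeth 7 mm wide, 6 mm apart (no spindle fits between), outer faces at x = +-12 mm. Orange handle 22 (x) x 34 (y) mm, 28 to 78 mm up: grip it across x, push along x.
- spindle1: Square steel doorknob spindle, 8 x 100 x 8 mm, about 50 g (unsure by a third), lying loose in the tray; origin at the centre of its underside, y along its length.
- spindle2: Square steel doorknob spindle, 8 x 100 x 8 mm, about 50 g (unsure by a third), lying loose in the tray; origin at the centre of its underside, y along its length.
- spindle3: Square steel doorknob spindle, 8 x 100 x 8 mm, about 50 g (unsure by a third), lying loose in the tray; origin at the centre of its underside, y along its length.
- spindle4: Square steel doorknob spindle, 8 x 100 x 8 mm, about 50 g (unsure by a third), lying loose in the tray; origin at the centre of its underside, y along its length.
- doorknob: Bystander: dark wooden doorknob, 54 mm across, 61 mm high, standing on the stool; origin under its centre. It and the rake may have swapped sides.
- level: Bystander: aluminium torpedo level, 25 x 230 x 45 mm, lying crosswise beyond the tray; origin under its centre.
- key_case: Bystander: red case of hex keys with a sliding door, 100 x 140 x 33 mm; origin under its centre.
- anchors: Bystander: card of grey nylon wall anchors, 70 x 90 x 21 mm; origin under its centre.
Not all that is in view belongs to the job. Leave any green look-alike of the rake alone.

How it is judged:
By the outcome, as a careful person would: the job done as asked, in the order asked, and still so for the second after the job is handed in, with the robot touching nothing.
It also fails if it takes over 58 s, if anything falls off the work surface, if the arm or the gripper's body presses on something with over 40 N, if the wrist force passes 120 N, or if a joint passes its speed limit or range.

## Working session

There is one attempt and no reset: what is moved stays moved. The work goes in short steps, Python scripts to look and compute and a tool call to move; the robot and the scene stay as the last step left them, time stands still between calls to the robot, and variables do not carry over. Pictures are saved under pics/ and viewed, at most 10 in all, crops included, and the job is handed in when it is done.

Besides the shell and the picture viewer there is one more tool, called after ">>>" by a JSON object that holds its "api" and its "payload", one argument or row to a line. step_arm: Moves the arm, as the interface text tells. Its arguments: {"type":"object","properties":{"deltas":{"type":"array","items":{"type":"object","properties":{"gripper":{"type":"number"},"translation":{"type":"array","items":{"type":"number"}},"twist":{"type":"array","items":{"type":"number"}}}}},"force":{"type":"number"}},"required":["deltas"]}

```bash
mkdir -p pics; ls; cat > h.py <<'E'
import numpy as np, cv2
from bench import sense, read_camera
def save(c,n): cv2.imwrite(f'pics/{n}.png',cv2.cvtColor(c['frame'],cv2.COLOR_RGB2BGR))
def pts(c):
    # world point per pixel from range image (fixed cams)
    K=c['mtx'];Z=c['range_z'];v,u=np.mgrid[:Z.shape[0],:Z.shape[1]]
    P=np.stack([(u-K[0,2])/K[0,0]*Z,(v-K[1,2])/K[1,1]*Z,Z,np.ones_like(Z)],-1)
    return (P@np.linalg.inv(c['camera_from_world']).T)[...,:3]
def ray(c,u,v,z):
    K=c['mtx'];T=np.linalg.inv(c['camera_from_world'])
    d=T[:3,:3]@np.array([(u-K[0,2])/K[0,0],(v-K[1,2])/K[1,1],1]);o=T[:3,3]
    return o+d*(z-o[2])/d[2]
E
python3 - <<'E'
from h import *
for n in('top','side'):
    c=read_camera(n);save(c,n+'0')
    np.savez(n+'0.npz',**c)
s=sense();print(s['clock'],s['ee_pos'],s['eef_rot'],s['ft_force'])
E
```

```text
pics
0.1 [ 0.23007955 -0.55360682  0.23035187] [-1.79905869e+02 -6.99761621e-03  2.25645301e+01] [-0.30036844 -0.76155547 -0.08800546]
```

View pics/top0.png

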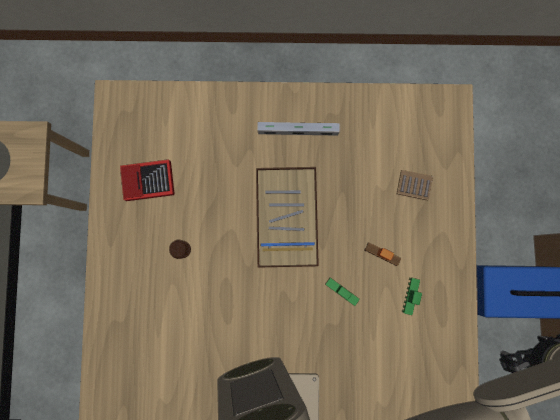

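View pics/side0.png

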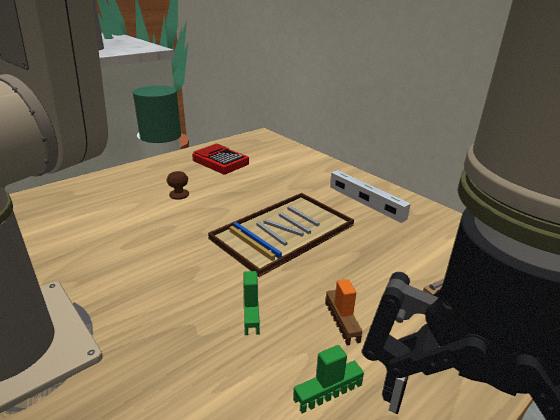

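Candidates for the rake in the top view: orange handle with brown head at (383,254), green at (342,291), green at (412,296). I choose the orange one. The tray spans (257–318, 168–266), the rail is at row 244, and the spindles are at rows 191, 205, 216 and 229.

```bash
python3 - <<'E'
from h import *
c=dict(np.load('top0.npz'));f=c['frame'];s=dict(np.load('side0.npz'))
hsv=cv2.cvtColor(f,cv2.COLOR_RGB2HSV)
P=pts(c)
print('table z',np.median(P[300:350,120:200,2]), 'side table')
def comp(m,x0,y0,x1,y1):
    z=np.zeros(m.shape,np.uint8);z[y0:y1,x0:x1]=m[y0:y1,x0:x1];return z
def rect(m,z,name):
    v,u=np.nonzero(m);Q=np.array([ray(c,a,b,z)[:2] for a,b in zip(u,v)],np.float32)
    r=cv2.minAreaRect(Q*1000);print(name,len(u),np.round(r[0],1),np.round(r[1],1),round(r[2],1),'mean',Q.mean(0).round(4));return Q
V=hsv[...,2].astype(int);H=hsv[...,0];S=hsv[...,1]
print('px',[(x,hsv[y,x].tolist()) for x,y in [(383,254),(372,249),(388,256),(397,261),(258,200),(280,244),(280,205),(330,200)]])
tray=comp((V<90),250,160,326,272)
rect(tray,0.016,'tray')
rail=comp((H>100)&(H<125)&(S>120),250,160,326,272)
rect(rail,0.02,'rail')
head=comp((V<150)&(H<15)|((H<12)&(S>150)),355,235,408,272)
rect(head,0.028,'rake head')
og=comp((H<15)&(S>190)&(V>150),355,235,408,272)
rect(og,0.078,'handle')
sp=comp((S<70)&(V>80),264,175,312,240)
n,l=cv2.connectedComponents(sp)
for i in range(1,n):
    if (l==i).sum()>15: rect(l==i,0.014,'sp%d'%i)
crop=np.hstack([cv2.resize(f[230:310,330:430],None,fx=4,fy=4,interpolation=2),cv2.resize(s['frame'][260:340,290:390],None,fx=4,fy=4,interpolation=2)])
cv2.imwrite('pics/crop.png',crop[...,::-1])
E
```

```text
table z -3.8845708380086386e-05 side table
px [(383, [15, 164, 169]), (372, [14, 118, 95]), (388, [14, 168, 167]), (397, [14, 123, 87]), (258, [16, 91, 92]), (280, [109, 161, 158]), (280, [107, 33, 123]), (330, [19, 87, 138])]
tray 510 [540.5 -14.4] [278.6 168.5] 1.9 mean [ 0.5543 -0.0136]
rail 117 [463.  -16.6] [  5.6 144.7] 0.8 mean [ 0.4632 -0.0153]
rake head 174 [ 441.  -281.3] [98.1 28.5] 64.1 mean [ 0.4387 -0.2785]Traceback (most recent call last):
  File "<stdin>", line 20, in <module>
  File "<stdin>", line 10, in rect
cv2.error: OpenCV(4.12.0) /io/opencv/modules/imgproc/src/convhull.cpp:143: error: (-215:Assertion failed) total >= 0 && (depth == CV_32F || depth == CV_32S) in function 'convexHull'
```

```bash
python3 - <<'E'
from h import *
c=dict(np.load('top0.npz'));f=c['frame'];s=dict(np.load('side0.npz'))
hsv=cv2.cvtColor(f,cv2.COLOR_RGB2HSV)
V=hsv[...,2].astype(int);H=hsv[...,0];S=hsv[...,1]
def comp(m,x0,y0,x1,y1):
    z=np.zeros(m.shape,np.uint8);z[y0:y1,x0:x1]=m[y0:y1,x0:x1];return z
def rect(m,z,name):
    v,u=np.nonzero(m);Q=np.array([ray(c,a,b,z)[:2] for a,b in zip(u,v)],np.float32)
    r=cv2.minAreaRect(Q*1000);print(name,len(u),np.round(r[0],1),np.round(r[1],1),round(r[2],1),'mean',Q.mean(0).round(4));return Q
P=pts(c);Z=P[...,2]
rect(comp((V>130)&(S>145)&(H<18),355,235,408,272),0.078,'handle')
rect(comp(Z>0.05,355,235,408,272),0.078,'handleZ')
Q=rect(comp((V<115)&(S>100),355,235,408,272),0.028,'head')
w=np.linalg.eigh(np.cov(Q.T))[1][:,1];print('head long dir deg',np.degrees(np.arctan2(w[1],w[0])))
rail=rect(comp((H>100)&(H<125)&(S>120),250,160,326,272),0.02,'rail');p=np.polyfit(rail[:,1],rail[:,0],1);print('rail yaw',-np.degrees(np.arctan(p[0])))
t=comp((V<90)|((V<105)&(S<110)&(H<18)),250,160,326,272)
T=rect(t,0.016,'tray')
for nm,m,a in[('L',T[:,1]>0.06,0),('R',T[:,1]<-.088,0),('far',T[:,0]>.67,1),('near',T[:,0]<.41,1)]:
    A=T[m]
    q=np.polyfit(A[:,a],A[:,1-a],1);print(nm,len(A),np.degrees(np.arctan(q[0])),A.mean(0))
sp=comp((S<70)&(V>80),264,175,312,240)
n,l=cv2.connectedComponents(sp)
for i in range(1,n):
    if (l==i).sum()>15: rect(l==i,0.014,'sp%d'%i)
crop=np.hstack([cv2.resize(f[230:310,330:430],None,fx=4,fy=4,interpolation=2),cv2.resize(s['frame'][260:340,290:390],None,fx=4,fy=4,interpolation=2)])
cv2.imwrite('pics/crop.png',crop[...,::-1])
E
```

```text
handle 93 [ 439.4 -280.9] [32.  19.1] 64.0 mean [ 0.4393 -0.2808]
handleZ 135 [ 427.7 -263.1] [ 73.3 118.1] 22.3 mean [ 0.4394 -0.2789]
head 240 [ 439.6 -281.3] [99.2 26. ] 64.1 mean [ 0.4389 -0.2779]
head long dir deg 63.63829575764706
rail 117 [463.  -16.6] [  5.6 144.7] 0.8 mean [ 0.4632 -0.0153]
rail yaw 2.2149876207552692
tray 673 [540.8 -14.4] [280.6 170. ] 1.9 mean [ 0.5462 -0.0154]
L 206 1.69045328966771 [0.53985316 0.06775428]
R 211 1.6909041106515568 [ 0.5382078  -0.09639968]
far 150 -1.5144694570900692 [ 0.6771271  -0.01323834]
near 122 -1.2351913730297852 [ 0.4034245  -0.01750029]
sp1 146 [610.8  -3.4] [  8.5 101.5] 0.7 mean [ 0.6108 -0.0027]
sp2 142 [574.  -13.7] [ 8.5 98.5] 0.7 mean [ 0.574 -0.013]
sp3 142 [541.8 -12.3] [ 11.  102.1] 18.4 mean [ 0.5414 -0.0117]
sp4 143 [506.7 -13.2] [101.1  11.1] 88.0 mean [ 0.5066 -0.0138]
```

View pics/crop.png

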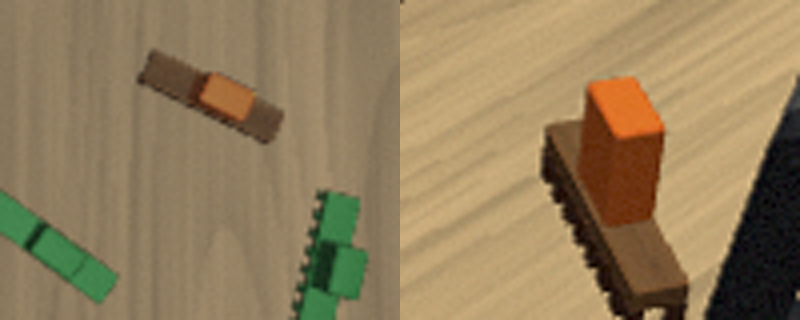

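The crop confirms it: the orange-handled rake with a brown head is on its teeth at about (0.440, −0.281), x axis at −26°. The green ones are look-alikes.

```bash
cat >> h.py <<'E'
from scipy.spatial.transform import Rotation as Ro
def go(x,y,z,psi):
    s=sense();R=Ro.from_euler('xyz',s['eef_rot'],degrees=True)
    t=R.inv().apply(np.array([x,y,z])-s['ee_pos'])*100
    w=(R.inv()*Ro.from_euler('xyz',[180,0,psi],degrees=True)).as_rotvec()
    print('t',t.round(2),'w',w.round(3),'at',np.round(s['ee_pos'],4),np.round(s['eef_rot'],1),'F',np.round(s['ft_force'],2),s['clock'])
E
python3 -c "
from h import *
go(.4395,-.281,.15,63.9);go(.4395,-.281,.036,63.9)"
```

```text
t [ 29.8  -17.12   8.07] w [-0.002 -0.001 -0.721] at [ 0.2301 -0.5536  0.2304] [-179.9   -0.    22.6] F [-0.3  -0.76 -0.09] 0.1
t [ 29.8  -17.11  19.47] w [-0.002 -0.001 -0.721] at [ 0.2301 -0.5536  0.2304] [-179.9   -0.    22.6] F [-0.3  -0.76 -0.09] 0.1
```

>>> {"api": "step_arm", "payload": {
  "deltas": [
    {"gripper": -1,"translation": [4,-2.3,0.5],"twist": [0,0,-0.1]},
    {"gripper": -1,"translation": [8,-4.6,1],"twist": [0,0,-0.2]},
    {"gripper": -1,"translation": [12,-6.9,2],"twist": [0,0,-0.3]},
    {"gripper": -1,"translation": [16,-9.2,3],"twist": [0,0,-0.4]},
    {"gripper": -1,"translation": [20,-11.5,4],"twist": [0,0,-0.5]},
    {"gripper": -1,"translation": [24,-13.8,5],"twist": [0,0,-0.6]},
    {"gripper": -1,"translation": [27.5,-15.8,6.5],"twist": [0,0,-0.7]},
    {"gripper": -1,"translation": [29.8,-17.1,8.1],"twist": [-0.002,-0.001,-0.721]},
    {"gripper": -1,"translation": [29.8,-17.1,8.1],"twist": [-0.002,-0.001,-0.721]}
  ],
  "force": 50
}}

```text
clock: 1.0
ee_pos: [0.44, -0.2778, 0.1472]
eef_rot: [-179.8, -0.0, 64.1]
ft_force: [-1.4, 0.0, 0.1]
grip_width: 1.0
grip_force: 0.0
```

```bash
python3 - <<'E'
from h import *
s=sense();c=read_camera('wrist');save(c,'w1')
hsv=cv2.cvtColor(c['frame'],cv2.COLOR_RGB2HSV)
m=((hsv[...,0]<16)&(hsv[...,1]>160)&(hsv[...,2]>110)).astype(np.uint8)
R=Ro.from_euler('xyz',s['eef_rot'],degrees=True).as_matrix();T=c['tool_from_camera'];K=c['mtx']
v,u=np.nonzero(m)
Z=c['range_z'][v,u]
P=np.stack([(u-K[0,2])/K[0,0]*Z,(v-K[1,2])/K[1,1]*Z,Z],1)@T[:3,:3].T+T[:3,3]
W=P@R.T+s['ee_pos'];k=(Z>0)&(abs(W[:,2]-.078)<.006)
W=W[k];print(len(v),len(W));r=cv2.minAreaRect((W[:,:2]*1000).astype(np.float32));print(r,W[:,2].mean())
go(.4395,-.281,.036,63.9)
E
```

```text
1307 1305
((437.7794189453125, -282.3734130859375), (32.08475112915039, 20.702335357666016), 64.39689636230469) 0.07872567291326901
t [-0.11  0.07 11.25] w [-0.002  0.001  0.002] at [ 0.4396 -0.2797  0.1485] [-1.799e+02  1.000e-01  6.400e+01] F [0.16 0.48 0.08] 1.05
```

View pics/w1.png

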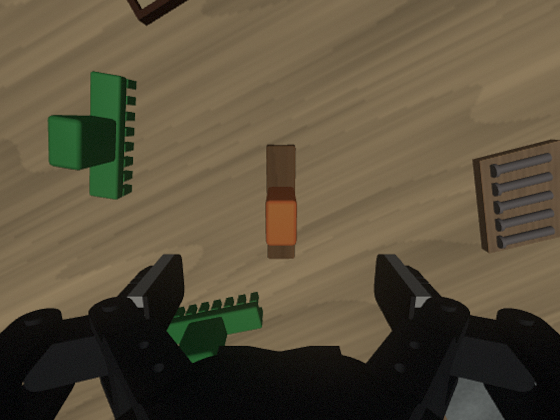

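The wrist view shows the orange handle at (281,222), centred between the fingers. The green rakes at (95,140) and (215,320) are clear of the descent.

```bash
python3 -c "
from h import *
go(.4387,-.2817,.036,64.2)"
```

```text
t [-0.2   0.03 11.25] w [-0.002  0.001 -0.003] at [ 0.4396 -0.2797  0.1485] [-1.799e+02  1.000e-01  6.400e+01] F [0.16 0.48 0.08] 1.05
```

>>> {"api": "step_arm", "payload": {
  "deltas": [
    {"gripper": -1,"translation": [-0.1,0,3],"twist": [-0.002,0.001,-0.003]},
    {"gripper": -1,"translation": [-0.2,0,6],"twist": [-0.002,0.001,-0.003]},
    {"gripper": -1,"translation": [-0.2,0,9],"twist": [-0.002,0.001,-0.003]},
    {"gripper": -1,"translation": [-0.2,0,10.5],"twist": [-0.002,0.001,-0.003]},
    {"gripper": -1,"translation": [-0.2,0,11.2],"twist": [-0.002,0.001,-0.003]},
    {"gripper": -1,"translation": [-0.2,0,11.2],"twist": [-0.002,0.001,-0.003]},
    {"gripper": -1,"translation": [-0.2,0,11.2],"twist": [-0.002,0.001,-0.003]}
  ]
}}

```text
clock: 1.75
ee_pos: [0.4398, -0.2848, 0.0398]
eef_rot: [179.7, 0.1, 64.0]
ft_force: [0.4, -0.1, 0.7]
grip_width: 1.0
grip_force: 0.0
```

>>> {"api": "step_arm", "payload": {
  "deltas": [
    {"gripper": 1,"translation": [0,0,0],"twist": [0,0,0]},
    {"gripper": 1,"translation": [0,0,0],"twist": [0,0,0]},
    {"gripper": 1,"translation": [0,0,0],"twist": [0,0,0]},
    {"gripper": 1,"translation": [0,0,0],"twist": [0,0,0]},
    {"gripper": 1,"translation": [0,0,0],"twist": [0,0,0]},
    {"gripper": 1,"translation": [0,0,0],"twist": [0,0,0]},
    {"gripper": 1,"translation": [0,0,0],"twist": [0,0,0]},
    {"gripper": 1,"translation": [0,0,0],"twist": [0,0,0]},
    {"gripper": 1,"translation": [0,0,0],"twist": [0,0,0]},
    {"gripper": 1,"translation": [0,0,0],"twist": [0,0,0]}
  ],
  "force": 60
}}

```text
clock: 2.75
ee_pos: [0.4392, -0.284, 0.0386]
eef_rot: [179.8, 0.0, 64.0]
ft_force: [-0.2, 0.2, 5.1]
grip_width: 0.251
grip_force: 59.3
```

```bash
python3 -c "
from h import *
go(.655,-.011,.2,91.7)
go(.44,-.281,.2,64)"
```

```text
t [ 33.98   7.52 -16.14] w [ 0.004  0.002 -0.483] at [ 0.4392 -0.284   0.0386] [179.8   0.   64. ] F [-0.25  0.22  5.07] 2.75
t [  0.29   0.   -16.14] w [0.004 0.001 0.001] at [ 0.4392 -0.284   0.0386] [179.8   0.   64. ] F [-0.25  0.22  5.07] 2.75
```

>>> {"api": "step_arm", "payload": {
  "deltas": [
    {"gripper": 1,"translation": [0,0,-1.5],"twist": [0,0,0]},
    {"gripper": 1,"translation": [0,0,-4],"twist": [0,0,0]},
    {"gripper": 1,"translation": [0,0,-7],"twist": [0,0,0]},
    {"gripper": 1,"translation": [4,1,-9],"twist": [0,0,-0.06]},
    {"gripper": 1,"translation": [8,1.8,-10],"twist": [0,0,-0.12]},
    {"gripper": 1,"translation": [12,2.7,-10],"twist": [0,0,-0.18]},
    {"gripper": 1,"translation": [16,3.6,-10],"twist": [0,0,-0.24]},
    {"gripper": 1,"translation": [20,4.5,-10],"twist": [0,0,-0.3]},
    {"gripper": 1,"translation": [24,5.4,-10],"twist": [0,0,-0.36]},
    {"gripper": 1,"translation": [28,6.3,-10],"twist": [0,0,-0.42]}
  ]
}}

```text
clock: 3.75
ee_pos: [0.6183, -0.0579, 0.1387]
eef_rot: [179.9, 0.1, 88.3]
ft_force: [0.1, 0.2, -2.1]
grip_width: 0.249
grip_force: 58.9
```

```bash
python3 -c "
from h import *
go(.657,-.011,.1,91.7)"
```

```text
t [4.82 3.71 3.87] w [ 0.002  0.002 -0.06 ] at [ 0.6183 -0.0579  0.1387] [1.799e+02 1.000e-01 8.830e+01] F [ 0.12  0.2  -2.12] 3.75
```

>>> {"api": "step_arm", "payload": {
  "deltas": [
    {"gripper": 1,"translation": [2.4,1.8,0],"twist": [0.002,0.002,-0.03]},
    {"gripper": 1,"translation": [4.5,3.6,0],"twist": [0.002,0.002,-0.06]},
    {"gripper": 1,"translation": [4.5,3.6,2],"twist": [0.002,0.002,-0.06]},
    {"gripper": 1,"translation": [4.5,3.6,3.5],"twist": [0.002,0.002,-0.06]},
    {"gripper": 1,"translation": [4.5,3.6,3.9],"twist": [0.002,0.002,-0.06]},
    {"gripper": 1,"translation": [4.5,3.6,3.9],"twist": [0.002,0.002,-0.06]},
    {"gripper": 1,"translation": [4.5,3.6,3.9],"twist": [0.002,0.002,-0.06]}
  ]
}}

```text
clock: 4.45
ee_pos: [0.6554, -0.0164, 0.1]
eef_rot: [179.9, 0.0, 91.5]
ft_force: [0.1, -0.7, -1.2]
grip_width: 0.25
grip_force: 59.1
```

```bash
python3 - <<'E'
from h import *
c=read_camera('top');save(c,'t2');s=read_camera('side')
save(s,'s2')
a=c['frame'][150:280,240:330];b=s['frame'][180:300,190:370]
cv2.imwrite('pics/c2.png',np.hstack([cv2.resize(a,(416,600)),cv2.resize(b,(384,600//1))])[...,::-1])
go(.657,-.011,.0462,91.7)
E
```

```text
t [0.53 0.1  5.44] w [ 0.003  0.    -0.003] at [ 0.656  -0.0163  0.1006] [179.9   0.   91.5] F [ 0.39  0.11 -1.88] 4.55
```

View pics/s2.png

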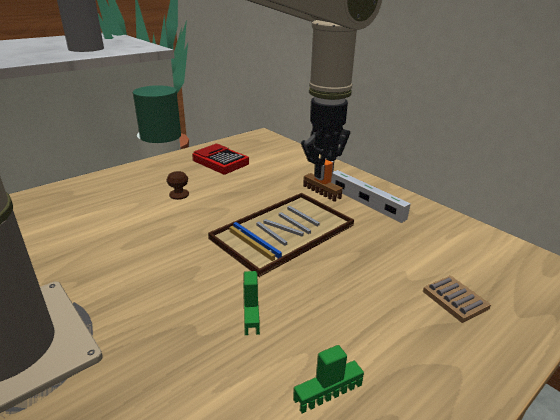

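The side view shows the rake held level, with its teeth at (323,190) over the tray's far end. Now I lower it to just over the bed.

>>> {"api": "step_arm", "payload": {
  "deltas": [
    {"gripper": 1,"translation": [0.5,0.05,2],"twist": [0.003,0,-0.003]},
    {"gripper": 1,"translation": [0.5,0.05,4],"twist": [0.003,0,-0.003]},
    {"gripper": 1,"translation": [0.5,0.05,4.7],"twist": [0.003,0,-0.003]},
    {"gripper": 1,"translation": [0.5,0.05,5.0],"twist": [0.003,0,-0.003]},
    {"gripper": 1,"translation": [0.5,0.05,5.0],"twist": [0.003,0,-0.003]},
    {"gripper": 1,"translation": [0.5,0.05,5.0],"twist": [0.003,0,-0.003]}
  ]
}}

```text
clock: 5.15
ee_pos: [0.6566, -0.0108, 0.0502]
eef_rot: [-180.0, 0.0, 91.7]
ft_force: [0.3, 0.2, -0.9]
grip_width: 0.248
grip_force: 59.1
```

```bash
python3 - <<'E'
from h import *
go(.656,-.011,.0462,91.7)
c=read_camera('top')
cv2.imwrite('pics/c3.png',cv2.resize(c['frame'][155:275,245:330],None,fx=5,fy=5,interpolation=2)[...,::-1])
E
```

```text
t [-0.02 -0.06  0.4 ] w [-0.001  0.     0.   ] at [ 0.6566 -0.0108  0.0502] [-180.     0.    91.7] F [ 0.3   0.23 -0.88] 5.15
```

>>> {"api": "step_arm", "payload": {
  "deltas": [
    {"gripper": 1,"translation": [0,0,0.2],"twist": [0,0,0]},
    {"gripper": 1,"translation": [0,0,0.4],"twist": [0,0,0]},
    {"gripper": 1,"translation": [0,0,0.4],"twist": [0,0,0]},
    {"gripper": 1,"translation": [0,0,0.4],"twist": [0,0,0]}
  ]
}}

```text
clock: 5.6
ee_pos: [0.6558, -0.0108, 0.0453]
eef_rot: [-179.9, 0.0, 91.7]
ft_force: [-0.4, 0.5, -1.8]
grip_width: 0.252
grip_force: 59.1
```

>>> {"api": "step_arm", "payload": {
  "deltas": [
    {"gripper": 1,"translation": [0,0,0.1],"twist": [0,0,0]},
    {"gripper": 1,"translation": [0,0,0.1],"twist": [0,0,0]},
    {"gripper": 1,"translation": [0,0,0.1],"twist": [0,0,0]}
  ]
}}

```text
clock: 5.9
ee_pos: [0.6561, -0.0107, 0.0447]
eef_rot: [-179.9, 0.0, 91.7]
ft_force: [-0.4, 0.7, 1.4]
grip_width: 0.25
grip_force: 59.6
```

>>> {"api": "step_arm", "payload": {
  "deltas": [
    {"gripper": 1,"translation": [0,0,-0.18],"twist": [0,0,0]},
    {"gripper": 1,"translation": [0,-0.5,-0.18],"twist": [0,0,0]},
    {"gripper": 1,"translation": [0,-1.0,-0.18],"twist": [0,0,0]},
    {"gripper": 1,"translation": [0,-1.5,-0.18],"twist": [0,0,0]},
    {"gripper": 1,"translation": [0,-2.0,-0.18],"twist": [0,0,0]},
    {"gripper": 1,"translation": [0,-2.5,-0.18],"twist": [0,0,0]},
    {"gripper": 1,"translation": [0,-3.0,-0.18],"twist": [0,0,0]},
    {"gripper": 1,"translation": [0,-3.5,-0.18],"twist": [0,0,0]},
    {"gripper": 1,"translation": [0,-4.0,-0.18],"twist": [0,0,0]},
    {"gripper": 1,"translation": [0,-4.5,-0.18],"twist": [0,0,0]}
  ]
}}

```text
clock: 6.9
ee_pos: [0.6105, -0.0121, 0.0463]
eef_rot: [-179.9, 0.0, 91.7]
ft_force: [0.3, -0.2, -1.9]
grip_width: 0.252
grip_force: 59.2
```

```bash
python3 -c "
from h import *
go(.656,-.011,.0462,91.7)"
```

```text
t [-0.03  4.55  0.  ] w [-0.002  0.     0.   ] at [ 0.6105 -0.0121  0.0463] [-179.9    0.    91.7] F [ 0.26 -0.24 -1.93] 6.9
```

>>> {"api": "step_arm", "payload": {
  "deltas": [
    {"gripper": 1,"translation": [0,-0.5,0],"twist": [0,0,0]},
    {"gripper": 1,"translation": [0,-1.0,0],"twist": [0,0,0]},
    {"gripper": 1,"translation": [0,-1.5,0],"twist": [0,0,0]},
    {"gripper": 1,"translation": [0,-2.0,0],"twist": [0,0,0]},
    {"gripper": 1,"translation": [0,-2.5,0],"twist": [0,0,0]},
    {"gripper": 1,"translation": [0,-3.0,0],"twist": [0,0,0]},
    {"gripper": 1,"translation": [0,-3.5,0],"twist": [0,0,0]},
    {"gripper": 1,"translation": [0,-4.0,0],"twist": [0,0,0]},
    {"gripper": 1,"translation": [0,-4.5,0],"twist": [0,0,0]},
    {"gripper": 1,"translation": [0,-5.0,0],"twist": [0,0,0]}
  ]
}}

```text
clock: 7.9
ee_pos: [0.5605, -0.0136, 0.0464]
eef_rot: [-179.9, 0.0, 91.7]
ft_force: [1.0, 0.6, -1.7]
grip_width: 0.252
grip_force: 59.2
```

```bash
python3 - <<'E'
from h import *
go(.511,-.0154,.0462,91.7)
c=read_camera('side');save(c,'s4')
cv2.imwrite('pics/c4.png',cv2.resize(c['frame'][180:280,200:360],None,fx=5,fy=5,interpolation=2)[...,::-1])
E
```

```text
t [-0.03 -4.96  0.03] w [-0.002  0.     0.   ] at [ 0.5605 -0.0136  0.0464] [-179.9    0.    91.7] F [ 1.    0.58 -1.67] 7.9
```

View pics/c4.png

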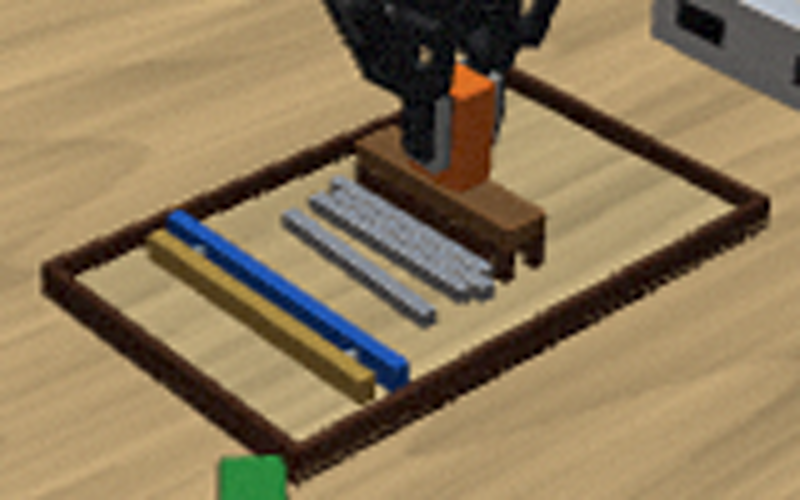

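The crop shows three spindles side by side against the teeth (400,240), the fourth just ahead, and the blue rail at (290,300), all flat. I continue, slowing near the rail.

>>> {"api": "step_arm", "payload": {
  "deltas": [
    {"gripper": 1,"translation": [0,-0.5,0],"twist": [0,0,0]},
    {"gripper": 1,"translation": [0,-1.0,0],"twist": [0,0,0]},
    {"gripper": 1,"translation": [0,-1.5,0],"twist": [0,0,0]},
    {"gripper": 1,"translation": [0,-2.0,0],"twist": [0,0,0]},
    {"gripper": 1,"translation": [0,-2.4,0],"twist": [0,0,0]},
    {"gripper": 1,"translation": [0,-2.8,0],"twist": [0,0,0]},
    {"gripper": 1,"translation": [0,-3.2,0],"twist": [0,0,0]},
    {"gripper": 1,"translation": [0,-3.5,0],"twist": [0,0,0]},
    {"gripper": 1,"translation": [0,-3.8,0],"twist": [0,0,0]},
    {"gripper": 1,"translation": [0,-4.0,0],"twist": [0,0,0]}
  ]
}}

```text
clock: 8.95
ee_pos: [0.5208, -0.0148, 0.0465]
eef_rot: [-179.9, 0.0, 91.7]
ft_force: [1.2, 0.0, -0.7]
grip_width: 0.251
grip_force: 59.4
```

>>> {"api": "step_arm", "payload": {
  "deltas": [
    {"gripper": 1,"translation": [0,-0.1,0],"twist": [0,0,0]},
    {"gripper": 1,"translation": [0,-0.2,0],"twist": [0,0,0]},
    {"gripper": 1,"translation": [0,-0.3,0],"twist": [0,0,0]},
    {"gripper": 1,"translation": [0,-0.4,0],"twist": [0,0,0]},
    {"gripper": 1,"translation": [0,-0.4,0],"twist": [0,0,0]}
  ]
}}

```text
clock: 9.45
ee_pos: [0.5169, -0.0149, 0.0465]
eef_rot: [-179.9, 0.0, 91.7]
ft_force: [1.5, 0.2, -1.6]
grip_width: 0.252
grip_force: 59.4
```

```bash
python3 - <<'E'
from h import *
go(.511,-.0154,.0462,91.7)
E
```

```text
t [-0.03 -0.59  0.03] w [-0.002  0.     0.   ] at [ 0.5169 -0.0149  0.0465] [-179.9    0.    91.7] F [ 1.54  0.21 -1.65] 9.45
```

>>> {"api": "step_arm", "payload": {
  "deltas": [
    {"gripper": 1,"translation": [0,-0.05,0],"twist": [0,0,0]},
    {"gripper": 1,"translation": [0,-0.1,0],"twist": [0,0,0]},
    {"gripper": 1,"translation": [0,-0.15,0],"twist": [0,0,0]},
    {"gripper": 1,"translation": [0,-0.2,0],"twist": [0,0,0]},
    {"gripper": 1,"translation": [0,-0.2,0],"twist": [0,0,0]}
  ]
}}

```text
clock: 9.95
ee_pos: [0.5149, -0.015, 0.0464]
eef_rot: [-179.9, 0.0, 91.7]
ft_force: [0.4, -0.8, -0.6]
grip_width: 0.25
grip_force: 59.4
```

>>> {"api": "step_arm", "payload": {
  "deltas": [
    {"gripper": 1,"translation": [0,-0.05,0],"twist": [0,0,0]},
    {"gripper": 1,"translation": [0,-0.1,0],"twist": [0,0,0]},
    {"gripper": 1,"translation": [0,-0.1,0],"twist": [0,0,0]}
  ]
}}

```text
clock: 10.25
ee_pos: [0.5139, -0.015, 0.0465]
eef_rot: [-179.9, 0.0, 91.7]
ft_force: [1.0, -0.5, -1.0]
grip_width: 0.25
grip_force: 59.4
```

>>> {"api": "step_arm", "payload": {
  "deltas": [
    {"gripper": 1,"translation": [0,-0.05,0],"twist": [0,0,0]},
    {"gripper": 1,"translation": [0,-0.1,0],"twist": [0,0,0]},
    {"gripper": 1,"translation": [0,-0.1,0],"twist": [0,0,0]}
  ]
}}

```text
clock: 10.55
ee_pos: [0.5129, -0.015, 0.0465]
eef_rot: [-179.9, 0.0, 91.7]
ft_force: [1.8, -0.3, -1.2]
grip_width: 0.249
grip_force: 59.3
```

>>> {"api": "step_arm", "payload": {
  "deltas": [
    {"gripper": 1,"translation": [0,-0.05,0],"twist": [0,0,0]},
    {"gripper": 1,"translation": [0,-0.1,0],"twist": [0,0,0]},
    {"gripper": 1,"translation": [0,-0.1,0],"twist": [0,0,0]}
  ]
}}

```text
clock: 10.85
ee_pos: [0.5119, -0.015, 0.0464]
eef_rot: [-179.9, 0.0, 91.7]
ft_force: [1.6, -1.2, -1.7]
grip_width: 0.249
grip_force: 59.3
```

>>> {"api": "step_arm", "payload": {
  "deltas": [
    {"gripper": 1,"translation": [0,-0.05,0],"twist": [0,0,0]},
    {"gripper": 1,"translation": [0,-0.05,0],"twist": [0,0,0]},
    {"gripper": 1,"translation": [0,-0.05,0],"twist": [0,0,0]}
  ]
}}

```text
clock: 11.15
ee_pos: [0.5115, -0.015, 0.0464]
eef_rot: [-179.9, 0.0, 91.7]
ft_force: [1.7, 0.2, -2.9]
grip_width: 0.245
grip_force: 59.2
```

```bash
python3 - <<'E'
from h import *
go(.511,-.0154,.0462,91.7);print(sense()['moment'])
c=read_camera('side')
cv2.imwrite('pics/c5.png',cv2.resize(c['frame'][200:280,200:310],None,fx=7,fy=7,interpolation=2)[...,::-1])
E
```

```text
t [-0.03 -0.05  0.02] w [-0.002  0.     0.   ] at [ 0.5115 -0.015   0.0464] [-179.9    0.    91.7] F [ 1.72  0.2  -2.87] 11.15
[ 0.09538963 -0.38785997  0.08820736]
```

View pics/c5.png

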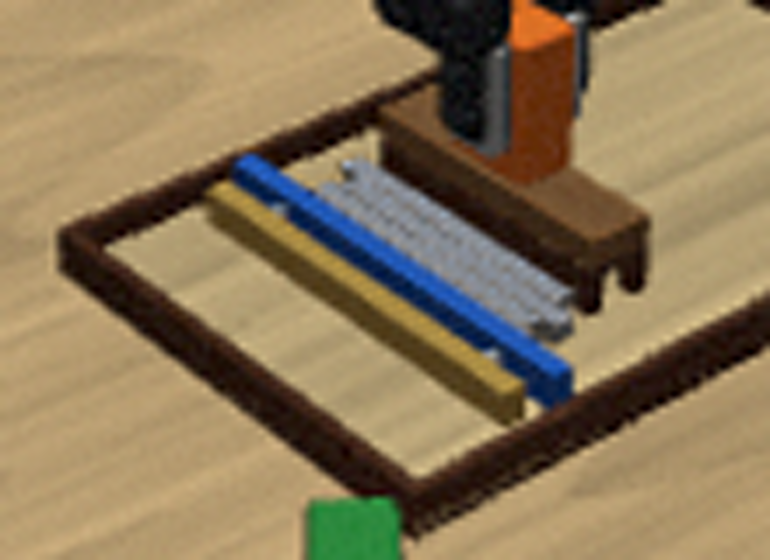

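All four spindles lie flat and packed between the teeth and the rail (450,260). I press on in half-millimetre steps.

>>> {"api": "step_arm", "payload": {
  "deltas": [
    {"gripper": 1,"translation": [0,-0.05,0],"twist": [0,0,0]},
    {"gripper": 1,"translation": [0,-0.05,0],"twist": [0,0,0]},
    {"gripper": 1,"translation": [0,-0.05,0],"twist": [0,0,0]}
  ]
}}

```text
clock: 11.5
ee_pos: [0.5112, -0.0151, 0.0466]
eef_rot: [-179.9, 0.0, 91.7]
ft_force: [3.6, 0.7, -3.4]
grip_width: 0.254
grip_force: 59.1
```

>>> {"api": "step_arm", "payload": {
  "deltas": [
    {"gripper": 1,"translation": [0,-0.05,0],"twist": [0,0,0]},
    {"gripper": 1,"translation": [0,-0.05,0],"twist": [0,0,0]},
    {"gripper": 1,"translation": [0,-0.05,0],"twist": [0,0,0]}
  ]
}}

```text
clock: 11.8
ee_pos: [0.5107, -0.0151, 0.0466]
eef_rot: [-179.9, 0.0, 91.7]
ft_force: [4.5, 0.8, -3.1]
grip_width: 0.251
grip_force: 59.1
```

>>> {"api": "step_arm", "payload": {
  "deltas": [
    {"gripper": 1,"translation": [0,-0.05,0],"twist": [0,0,0]},
    {"gripper": 1,"translation": [0,-0.05,0],"twist": [0,0,0]},
    {"gripper": 1,"translation": [0,-0.05,0],"twist": [0,0,0]}
  ]
}}

```text
clock: 12.1
ee_pos: [0.5102, -0.0151, 0.0466]
eef_rot: [-179.9, 0.0, 91.7]
ft_force: [4.9, 0.6, -3.1]
grip_width: 0.256
grip_force: 59.1
```

>>> {"api": "step_arm", "payload": {
  "deltas": [
    {"gripper": 1,"translation": [0,-0.05,0],"twist": [0,0,0]},
    {"gripper": 1,"translation": [0,-0.05,0],"twist": [0,0,0]},
    {"gripper": 1,"translation": [0,-0.05,0],"twist": [0,0,0]}
  ]
}}

```text
clock: 12.4
ee_pos: [0.5099, -0.0151, 0.0467]
eef_rot: [-179.9, 0.0, 91.7]
ft_force: [6.1, 0.3, -2.4]
grip_width: 0.249
grip_force: 59.1
```

>>> {"api": "step_arm", "payload": {
  "deltas": [
    {"gripper": 1,"translation": [0,-0.05,0],"twist": [0,0,0]},
    {"gripper": 1,"translation": [0,-0.05,0],"twist": [0,0,0]},
    {"gripper": 1,"translation": [0,-0.05,0],"twist": [0,0,0]}
  ]
}}

```text
clock: 12.7
ee_pos: [0.5096, -0.0152, 0.0468]
eef_rot: [-180.0, 0.0, 91.7]
ft_force: [5.6, 1.6, -3.1]
grip_width: 0.254
grip_force: 59.1
```

>>> {"api": "step_arm", "payload": {
  "deltas": [
    {"gripper": 1,"translation": [0,-0.03,0],"twist": [0,0,0]},
    {"gripper": 1,"translation": [0,-0.05,0],"twist": [0,0,0]},
    {"gripper": 1,"translation": [0,-0.05,0],"twist": [0,0,0]},
    {"gripper": 1,"translation": [0,-0.05,0],"twist": [0,0,0]}
  ]
}}

```text
clock: 13.1
ee_pos: [0.5094, -0.0151, 0.0469]
eef_rot: [-180.0, 0.0, 91.7]
ft_force: [7.6, 1.6, -2.9]
grip_width: 0.252
grip_force: 59.1
```

```bash
python3 - <<'E'
from h import *
F=[]
for i in range(4):
    s=sense();F.append(s['ft_force']);read_camera('top')
print(np.round(F,1),s['ee_pos'])
E
```

```text
[[ 7.6  1.6 -2.9]
 [ 6.5  1.4 -2.7]
 [ 7.3  1.4 -3.4]
 [ 6.6  0.9 -3.7]] [ 0.50937423 -0.01514561  0.04694642]
```

About 7 N with 2 mm of give, which is right. Now I ease off slowly, then lift.

>>> {"api": "step_arm", "payload": {
  "deltas": [
    {"gripper": 1,"translation": [0,0.05,0],"twist": [0,0,0]},
    {"gripper": 1,"translation": [0,0.1,0],"twist": [0,0,0]},
    {"gripper": 1,"translation": [0,0.15,0],"twist": [0,0,0]},
    {"gripper": 1,"translation": [0,0.2,0],"twist": [0,0,0]},
    {"gripper": 1,"translation": [0,0.25,0],"twist": [0,0,0]},
    {"gripper": 1,"translation": [0,0.3,0],"twist": [0,0,0]},
    {"gripper": 1,"translation": [0,0.4,0],"twist": [0,0,0]},
    {"gripper": 1,"translation": [0,0.6,0],"twist": [0,0,0]},
    {"gripper": 1,"translation": [0,1.0,0],"twist": [0,0,0]},
    {"gripper": 1,"translation": [0,1.6,0],"twist": [0,0,0]}
  ]
}}

```text
clock: 14.3
ee_pos: [0.5243, -0.0147, 0.0462]
eef_rot: [-179.8, 0.0, 91.7]
ft_force: [-0.2, 0.4, -1.8]
grip_width: 0.253
grip_force: 59.4
```

>>> {"api": "step_arm", "payload": {
  "deltas": [
    {"gripper": 1,"translation": [0,1,0],"twist": [0,0,0]},
    {"gripper": 1,"translation": [0,1,-1],"twist": [0,0,0]},
    {"gripper": 1,"translation": [0,1,-4],"twist": [0,0,0]},
    {"gripper": 1,"translation": [0,1,-7],"twist": [0,0,0]},
    {"gripper": 1,"translation": [0,1,-10],"twist": [0,0,0]},
    {"gripper": 1,"translation": [0,1,-10],"twist": [0,0,0]},
    {"gripper": 1,"translation": [0,1,-10],"twist": [0,0,0]}
  ]
}}

```text
clock: 15.0
ee_pos: [0.5356, -0.0145, 0.1478]
eef_rot: [180.0, 0.0, 91.7]
ft_force: [-0.2, 0.2, -2.2]
grip_width: 0.25
grip_force: 59.5
```

```bash
python3 - <<'E'
from h import *
go(.4392,-.284,.15,64.0)
c=read_camera('side');d=read_camera('top')
a=cv2.resize(c['frame'][200:280,200:310],(550,400),interpolation=2);b=cv2.resize(d['frame'][200:280,260:310],(250,400),interpolation=2)
cv2.imwrite('pics/c6.png',np.hstack([a,b])[...,::-1])
E
```

```text
t [-26.65 -10.44  -0.21] w [0.    0.    0.484] at [ 0.5356 -0.0145  0.1478] [180.    0.   91.7] F [-0.25  0.22 -2.2 ] 15.0
```

View pics/c6.png

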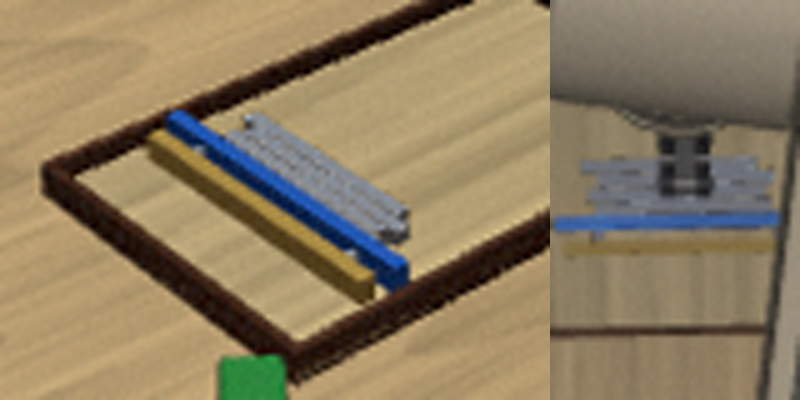

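The spindles lie flat, packed and parallel by the rail at (310,180). Now I take the rake back.

>>> {"api": "step_arm", "payload": {
  "deltas": [
    {"gripper": 1,"translation": [-2.7,-1,0],"twist": [0,0,0.05]},
    {"gripper": 1,"translation": [-6,-2.3,0],"twist": [0,0,0.1]},
    {"gripper": 1,"translation": [-10,-3.9,0],"twist": [0,0,0.18]},
    {"gripper": 1,"translation": [-14,-5.5,0],"twist": [0,0,0.26]},
    {"gripper": 1,"translation": [-18,-7,0],"twist": [0,0,0.34]},
    {"gripper": 1,"translation": [-21.5,-8.4,0],"twist": [0,0,0.42]},
    {"gripper": 1,"translation": [-24.5,-9.6,0],"twist": [0,0,0.47]},
    {"gripper": 1,"translation": [-26.6,-10.4,0],"twist": [0,0,0.484]},
    {"gripper": 1,"translation": [-26.6,-10.4,0],"twist": [0,0,0.484]},
    {"gripper": 1,"translation": [-26.6,-10.4,0],"twist": [0,0,0.484]}
  ]
}}

```text
clock: 16.1
ee_pos: [0.4378, -0.283, 0.1452]
eef_rot: [-179.7, 0.0, 63.9]
ft_force: [-0.4, -1.4, -2.3]
grip_width: 0.254
grip_force: 59.5
```

```bash
python3 - <<'E'
from h import *
go(.4392,-.284,.042,64.0)
E
```

```text
t [-0.03  0.22 10.32] w [-0.005  0.    -0.001] at [ 0.4378 -0.283   0.1452] [-179.7    0.    63.9] F [-0.41 -1.41 -2.26] 16.1
```

>>> {"api": "step_arm", "payload": {
  "deltas": [
    {"gripper": 1,"translation": [0,0.05,2.5],"twist": [0,0,0]},
    {"gripper": 1,"translation": [0,0.1,5],"twist": [0,0,0]},
    {"gripper": 1,"translation": [0,0.1,7.5],"twist": [0,0,0]},
    {"gripper": 1,"translation": [0,0.1,9],"twist": [0,0,0]},
    {"gripper": 1,"translation": [0,0.1,9.6],"twist": [0,0,0]},
    {"gripper": 1,"translation": [0,0.1,9.6],"twist": [0,0,0]},
    {"gripper": 1,"translation": [0,0.1,9.6],"twist": [0,0,0]},
    {"gripper": 1,"translation": [0,0.1,9.6],"twist": [0,0,0]}
  ]
}}

```text
clock: 16.9
ee_pos: [0.4404, -0.2845, 0.0522]
eef_rot: [180.0, 0.1, 64.0]
ft_force: [-0.4, 0.2, -0.5]
grip_width: 0.246
grip_force: 59.5
```

```bash
python3 - <<'E'
from h import *
go(.4392,-.284,.0388,64.0)
E
```

```text
t [-0.01 -0.13  1.33] w [ 0.001  0.002 -0.   ] at [ 0.4404 -0.2845  0.0522] [1.8e+02 1.0e-01 6.4e+01] F [-0.39  0.19 -0.48] 16.9
```

>>> {"api": "step_arm", "payload": {
  "deltas": [
    {"gripper": 1,"translation": [0,-0.1,0.4],"twist": [0,0,0]},
    {"gripper": 1,"translation": [0,-0.1,0.8],"twist": [0,0,0]},
    {"gripper": 1,"translation": [0,-0.1,1.1],"twist": [0,0,0]},
    {"gripper": 1,"translation": [0,-0.1,1.2],"twist": [0,0,0]},
    {"gripper": 1,"translation": [0,-0.1,1.25],"twist": [0,0,0]},
    {"gripper": 1,"translation": [0,-0.1,1.25],"twist": [0,0,0]},
    {"gripper": 1,"translation": [0,-0.1,1.25],"twist": [0,0,0]}
  ]
}}

```text
clock: 17.6
ee_pos: [0.4382, -0.2833, 0.0386]
eef_rot: [-179.9, 0.1, 64.0]
ft_force: [-3.8, 2.2, 6.4]
grip_width: 0.251
grip_force: 60.5
```

```bash
python3 - <<'E'
from h import *
go(.4392,-.284,.0388,64.0)
E
```

```text
t [-0.02  0.12 -0.02] w [-0.003  0.001 -0.   ] at [ 0.4382 -0.2833  0.0386] [-1.799e+02  1.000e-01  6.400e+01] F [-3.83  2.23  6.42] 17.6
```

>>> {"api": "step_arm", "payload": {
  "deltas": [
    {"gripper": 1,"translation": [0,0.05,-0.05],"twist": [0,0,0]},
    {"gripper": 1,"translation": [0,0.05,-0.05],"twist": [0,0,0]},
    {"gripper": -1,"translation": [0,0.05,-0.05],"twist": [0,0,0]},
    {"gripper": -1,"translation": [0,0.05,-0.05],"twist": [0,0,0]},
    {"gripper": -1,"translation": [0,0.05,-0.05],"twist": [0,0,0]},
    {"gripper": -1,"translation": [0,0.05,-0.05],"twist": [0,0,0]},
    {"gripper": -1,"translation": [0,0.05,-0.05],"twist": [0,0,0]},
    {"gripper": -1,"translation": [0,0.05,-0.05],"twist": [0,0,0]},
    {"gripper": -1,"translation": [0,0.05,-0.05],"twist": [0,0,0]},
    {"gripper": -1,"translation": [0,0.05,-0.05],"twist": [0,0,0]}
  ]
}}

```text
clock: 18.6
ee_pos: [0.4389, -0.2836, 0.0387]
eef_rot: [-179.9, 0.1, 64.0]
ft_force: [0.4, 0.5, 0.3]
grip_width: 0.999
grip_force: 0.0
```

>>> {"api": "step_arm", "payload": {
  "deltas": [
    {"gripper": -1,"translation": [0,0,-1],"twist": [0,0,0]},
    {"gripper": -1,"translation": [0,0,-4],"twist": [0,0,0]},
    {"gripper": -1,"translation": [0,0,-8],"twist": [0,0,0]},
    {"gripper": -1,"translation": [0,0,-12],"twist": [0,0,0]},
    {"gripper": -1,"translation": [0,0,-16],"twist": [0,0,0]},
    {"gripper": -1,"translation": [-4,0,-18],"twist": [0,0,0]},
    {"gripper": -1,"translation": [-8,0,-18],"twist": [0,0,0]},
    {"gripper": -1,"translation": [-12,0,-18],"twist": [0,0,0]},
    {"gripper": -1,"translation": [-16,0,-18],"twist": [0,0,0]},
    {"gripper": -1,"translation": [-16,0,-18],"twist": [0,0,0]}
  ]
}}

```text
clock: 19.6
ee_pos: [0.3666, -0.4311, 0.2197]
eef_rot: [-179.9, 0.2, 63.7]
ft_force: [0.6, 1.1, 0.3]
grip_width: 0.999
grip_force: 0.0
```

```bash
python3 - <<'E'
from h import *
c=read_camera('top');f=c['frame'];hsv=cv2.cvtColor(f,cv2.COLOR_RGB2HSV)
V=hsv[...,2].astype(int);H=hsv[...,0];S=hsv[...,1]
def comp(m,x0,y0,x1,y1):
    z=np.zeros(m.shape,np.uint8);z[y0:y1,x0:x1]=m[y0:y1,x0:x1];return z
def rect(m,z,name):
    v,u=np.nonzero(m);Q=np.array([ray(c,a,b,z)[:2] for a,b in zip(u,v)],np.float32)
    r=cv2.minAreaRect(Q*1000);print(name,len(u),np.round(r[0],1),np.round(r[1],1),round(r[2],1),'mean',Q.mean(0).round(4))
rect(comp((V>130)&(S>145)&(H<18),355,235,408,272),0.078,'handle')
rect(comp((V<115)&(S>100),355,235,408,272),0.028,'head')
rect(comp((H>100)&(H<125)&(S>120),250,160,326,272),0.02,'rail')
rect(comp((S<70)&(V>80),264,175,312,243),0.014,'row')
s=read_camera('side');a=cv2.resize(s['frame'][200:280,200:310],(550,400),interpolation=2);b=cv2.resize(f[200:280,260:310],(250,400),interpolation=2)
d=cv2.resize(s['frame'][250:350,230:450],(400,180));e=cv2.resize(f[230:310,330:430],(400,180))
cv2.imwrite('pics/c7.png',np.vstack([np.hstack([a,b]),np.hstack([d,e])])[...,::-1])
E
```

```text
handle 98 [ 440.  -281.1] [32.  20.3] 64.0 mean [ 0.4399 -0.2813]
head 243 [ 439.7 -281.2] [99.1 26. ] 64.1 mean [ 0.4398 -0.2772]
rail 127 [463.  -16.6] [  5.6 144.7] 0.8 mean [ 0.4633 -0.0124]
row 429 [500.6  -8.3] [120.5 109.5] 25.3 mean [ 0.4843 -0.0116]
```

View pics/c7.png

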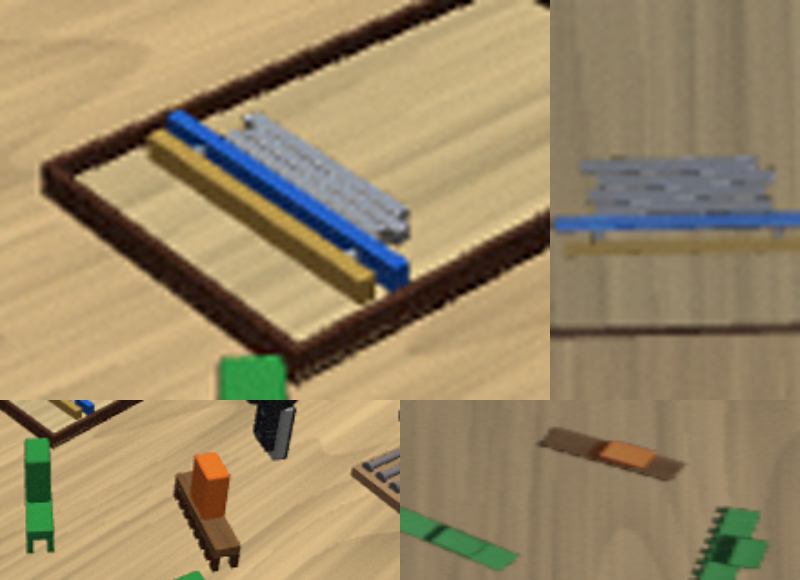

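The four spindles lie flat and side by side against the rail. The rake stands upright within 1 mm of its first place.

```bash
python3 -c "
from bench import hand_in
print(hand_in())"
```

```text
the job is handed in; nothing more can be done
None
```

The job is handed in at about 20 s of the 58 s allowed: the four spindles lie flat, side by side and parallel against the rail, pressed with about 7 N (roughly 2 mm of give), and the rake stands upright within about 1 mm of where I took it from.

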